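Pull the red lamp cap off a stored control desk

TASK

The lamp under the red cap of the sloping control desk has to be changed: hook the slotted foot of the blue-handled puller under the red cap and pull the cap off its lamp holder, without the robot itself touching the cap. Stand the cap, neck down, on the dark rubber pad, then stand the puller back upright on the bench, clear of the pad. Leave the green cap, the jar and the screwdriver alone.

Things in the scene. Friction and masses are not known exactly. Their poses are not given: they have to be found in the camera images.
- desk: Fixed wedge-shaped control desk, blue shell, 132 (x) by 236 (y) mm. Origin: centre of its underside, z up. Its flat panel, 150 mm long, rises at 30 degrees towards the desk's +x, from 38 mm high in front to 112 mm; its middle is 75 mm above the origin. Two lamp holders 13 mm tall (19 with the bulb) stand square to the panel at desk x = 0, y = +50 and -50 mm; either may carry the red cap.
- red_cap: Loose red cap, 40 g: round head 44 mm wide, 10 mm thick plus a low 1.5 mm disc on top, on a white square neck 22 by 22 mm, 16 mm tall. Origin: centre of the neck's lower end, which starts flat on the panel; z from neck to head, so it starts leaning 30 degrees, square to the panel; x up the slope. The gap between panel and underside of the head is 16 mm, all round the neck.
- red_cap_neck (a point): Middle of the red cap's neck, 8 mm above its lower end, axes as the cap. The neck is hollow and sits over the lamp holder, whose sprung grips hold it by friction: a pull of about 12 N (8 to 18) along the cap's z axis moves it, and it comes free after about 13 mm; it cannot go sideways before that.
- green_cap: The same cap in green, on the other lamp holder, 100 mm from the red one; must stay where it is.
- puller: Loose puller standing on the bench, 120 mm tall, 180 g. Origin: underside of its steel foot, at the slot's centre and straight below the handle; z up, x towards the slot's open end. Foot 5 mm thick, 54 mm wide (y), x = -40 to +26 mm. A riser (x = -40 to -30, 20 mm wide) goes up from its back to an overhead arm 18 mm wide (x = -40 to +12, z = 42 to 52), which carries the blue handle.
- puller_slot (a point): Centre of the puller's slot, 2.5 mm above the foot's underside, axes as the puller. The slot is 30 mm wide (y), open at x = +26 mm and closed at x = -16 mm. A cap's head fits between the foot (top at z = 5) and the overhead arm (z = 42).
- pad: Dark rubber pad fixed on the bench, 120 by 120 by 4 mm. Origin: centre of its underside; its top is 4 mm higher.
- jar: Bystander: closed glass jar with yellow lid, 56 mm diameter, 75 mm tall, origin at the centre of its underside.
- screwdriver: Bystander: screwdriver with a red handle lying on the bench along its x axis, handle to -x, 200 mm long, origin under its middle.
- puller_grip (a point): Middle of the puller's blue handle, 86 mm above the foot's underside, axes as the puller. Handle 24 mm (x) by 18 mm (y), from z = 52 to z = 120 mm.
Mind the look-alikes: they are no part of the job. Of the things that look like the puller, the smaller one is meant. Of the things that look like the red_cap, the larger one is meant.

How it is judged:
By the outcome, as a careful person would: the job done as asked, in the order asked, and still so for the second after the job is handed in, with the robot touching nothing.
It also fails if it takes over 69 s, if anything falls off the work surface, if the arm or the gripper's body presses on something with over 40 N, if the wrist force passes 120 N, or if a joint passes its speed limit or range.

ROBOT

A 7-joint arm with a two-finger parallel gripper is mounted at the origin on the work surface. World frame = base frame: x ahead of the robot, y to its left, z up, the work surface at z = 0. Lengths are in mm, angles in rad, forces in N, time in s.
With the tool pointing down it reaches from about 400 to 875 mm from the base axis. Payload 19.3 kg.
Tool frame: the origin (TCP) lies at the very end of the fingers, on their centre line; the grasp point (between the pads) lies 19 mm behind it (grip_point_offset is the z of the grasp point in the tool frame, in mm); z points along the fingers, x is the direction in which the jaws open and shut, and the axes are right-handed (so a half turn about z gives the same grasp; the last joint's range is limited). The gripper opens to 85 mm and grips with 20 to 120 N. Pads are 22 mm wide; open, the fingers measure 114 mm over their backs; the gripper's body (76 mm by 85 mm) begins 54 mm behind the grasp point. The pads swing forward as they close: fully open they stand 13 mm farther back than shut.
Start: joints at [1.198, 0.521, -0.036, 1.599, 0.021, 1.021, -0.113], TCP at [186.343, -596.566, 231.291] pointing down, gripper open.
Joint ranges: [-2.91, 2.91], [-0.3, 2.13], [-1.5, 1.42], [0.17, 2.43], [-1.26, 4.41], [0.16, 1.93], [-2.52, 2.52]. Speed limits (rad/s): [1.89, 1.89, 2.39, 2.39, 3.01, 3.01, 3.01].

INTERFACE

Orientations are given as a 3x3 rotation matrix whose columns are the frame's x, y, z axes.
In Python, from workcell import movep, movel, goto_joints, open_gripper, clamp, wait, inverse_kinematics, read_state, camera, PlanningError, finish_job, grip_point_offset gives the robot as it stands. Calls block until the motion is done:
- movep(position, orientation): joint-space move of the TCP to a pose.
- movel(position, frame=None, max_speed=150, guard=None): straight line of the TCP; frame=None keeps the orientation; max_speed is the mean speed in mm/s. With guard (N) it stops when the force on the tool has changed by that much, and returns True; else False.
- goto_joints(angles): joint-space move.
- open_gripper() and clamp(): open the fingers fully, or close them until they stop; the grip force is fixed at half the most.
- wait(seconds).
- inverse_kinematics(position, orientation): joint angles nearest the present ones, or None.
- read_state(): the state.
- camera(name): name is "scene" or "side" or "wrist"; returns a dict with "image" (480x640x3 uint8, blue, green, red), "range_z" (480x640 float32, mm along the optical axis (not along the pixel's ray), 0 where there is no reading), "fx", "fy", "cx", "cy" (pixels), "dist_coeffs" ([k1, k2, p1, p2, k3] as OpenCV has them; the pictures are not rectified), "cam_to_world" (4x4, takes a point from camera to world coordinates). Camera axes: x right, y up, looking along -z (the intrinsics and any distortion apply to the point x, -y, -z); pixel columns grow to the right and rows downward; lengths in mm; the calibration is good to about 2 mm. A picture is of the moment at which its call begins.
A pose or a line that the arm cannot do raises PlanningError and nothing moves.
- finish_job(): hands the job in, once; it reports no verdict.
The state is a dict: "time": time; "qpos": joint angles; "qvel": joint speeds; "joint_efforts": joint torques, N m; "eef_pos": TCP position; "tool_rot": TCP orientation; "ft_force": force on the tool from outside, world axes, zero at the start; "torque": the same for the moment, N m; "finger_gap": finger opening in mm.
Only numpy, scipy, OpenCV 4.12 (cv2) and the standard library are available. Lean on these libraries where they do the work, as an engineer would, in place of code of your own. Each camera call takes 0.05 s, during which the arm holds its last target.

## Working session

There is one attempt and no reset: what is moved stays moved. The work goes in short steps, each a Python script; the robot and the scene stay as the last script left them, time stands still between calls to the robot, and variables do not carry over. Pictures are saved under pics/ and viewed, and the job is handed in when it is done.

```bash
ls; mkdir -p pics; python3 - <<'E'
from workcell import *
import cv2,numpy as np
for n in ("scene","side","wrist"):
    c=camera(n); cv2.imwrite(f"pics/{n}0.png",c["image"]); np.savez(f"pics/{n}0.npz",**c)
    print(n,c["fx"],c["cx"],c["dist_coeffs"],np.round(c["cam_to_world"],3).tolist())
s=read_state();print(s["time"],s["finger_gap"],grip_point_offset,np.round(s["tool_rot"],3))
E
```

```text
pics
scene 495.93523679501135 314.7488554769813 [0.03085468 0.         0.         0.         0.        ] [[-0.276, -0.709, 0.649, 1364.705], [0.961, -0.19, 0.201, 262.99], [-0.02, 0.679, 0.734, 985.691], [0.0, 0.0, 0.0, 1.0]]
side 510.4658770307485 329.41037223391976 [0.01962396 0.         0.         0.         0.        ] [[-0.973, 0.156, -0.171, 336.864], [-0.231, -0.713, 0.662, 763.238], [-0.018, 0.684, 0.73, 944.691], [0.0, 0.0, 0.0, 1.0]]
wrist 373.6173518049557 320.7372667179109 [-0.07955145  0.          0.          0.          0.        ] [[0.297, 0.912, 0.282, 257.78], [-0.955, 0.284, 0.087, -573.755], [-0.001, -0.296, 0.955, 373.668], [0.0, 0.0, 0.0, 1.0]]
0.15 85.41819913778481 -18.700000000000003 [[ 0.298 -0.955 -0.   ]
 [-0.955 -0.298  0.001]
 [-0.001  0.    -1.   ]]
```

View pics/scene0.png

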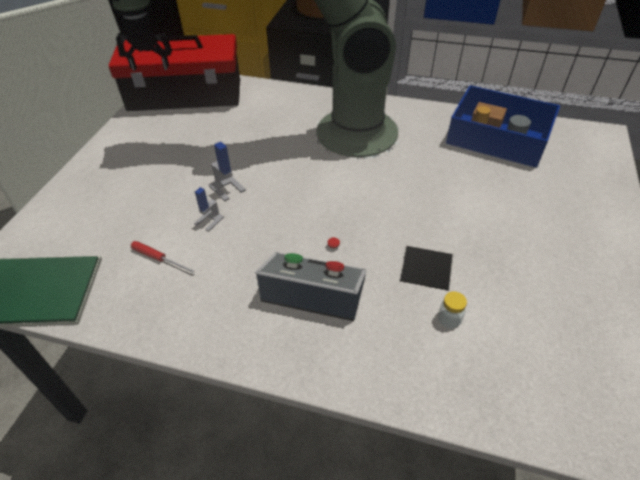

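View pics/side0.png

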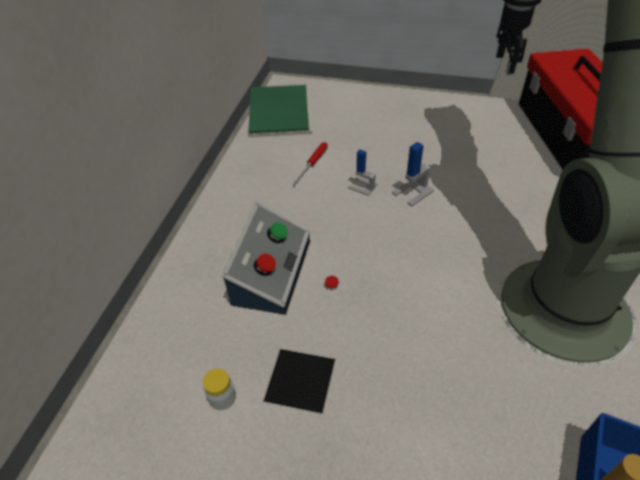

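View pics/wrist0.png

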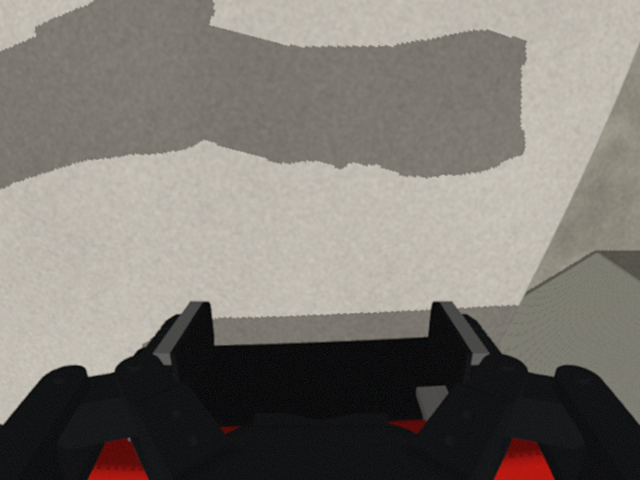

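Candidates: there are two pullers, at side (361,162) and side (415,160). The first looks smaller even though both are at a similar range, so it should be the one meant. Of the red caps, the one on the desk at side (265,264) is larger than the loose one at (332,282). I'll confirm both with crops and depth.

```bash
cat > h.py <<'E'
import numpy as np,cv2
def load(n): return dict(np.load(f"pics/{n}.npz"))
def cloud(c):
    K=np.array([[c["fx"],0,c["cx"]],[0,c["fy"],c["cy"]],[0,0,1]],float)
    v,u=np.mgrid[0:480,0:640]
    p=cv2.undistortPoints(np.stack([u,v],-1).reshape(-1,1,2).astype(np.float64),K,c["dist_coeffs"]).reshape(480,640,2)
    z=c["range_z"].astype(float)
    P=np.stack([p[...,0]*z,-p[...,1]*z,-z],-1)
    W=P@c["cam_to_world"][:3,:3].T+c["cam_to_world"][:3,3]
    W[z<=0]=np.nan
    return W
def masks(img):
    h=cv2.cvtColor(img,cv2.COLOR_BGR2HSV);H,S,V=[h[...,i].astype(int) for i in range(3)]
    return dict(red=((H<8)|(H>172))&(S>150)&(V>60),green=(H>45)&(H<80)&(S>110)&(V>50),blue=(H>105)&(H<128)&(S>140)&(V>50),
      yellow=(H>18)&(H<35)&(S>150)&(V>80),dark=(V<45),)
E
python3 - <<'E'
from h import *
for n in("scene0","side0"):
    c=load(n);W=cloud(c)
    for k,m in masks(c["image"]).items():
        N,L,st,ce=cv2.connectedComponentsWithStats(m.astype(np.uint8))
        for i in range(1,N):
            if st[i,4]<40: continue
            p=W[L==i];p=p[~np.isnan(p[:,0])]
            if len(p)<5: continue
            med=np.median(p,0)
            if not(0<med[0]<1000 and abs(med[1])<800 and med[2]<200):continue
            print(n,k,st[i],ce[i].round(0),med.round(1),np.percentile(p,2,0).round(0),np.percentile(p,98,0).round(0))
c=load("side0")["image"];d=load("scene0")["image"]
a=cv2.resize(c[140:300,220:440],None,fx=3.6,fy=3.6,interpolation=cv2.INTER_CUBIC);cv2.imwrite("pics/crop_side.png",a)
a=cv2.resize(d[130:330,120:380],None,fx=3,fy=3,interpolation=cv2.INTER_CUBIC);cv2.imwrite("pics/crop_scene.png",a)
E
```

```text
scene0 red [109  46  24  32 434] [120.  65.] [  82.1 -792.1  175.2] [   7. -843.  137.] [ 218. -660.  293.]
scene0 red [329 238  10   9  65] [333. 242.] [521.9  51.8  19.9] [510.  40.  16.] [534.  63.  24.]
scene0 red [133 242  29  16 157] [147. 250.] [ 675.2 -406.2   23.9] [ 662. -451.   18.] [ 686. -365.   28.]
scene0 red [327 262  16   8 101] [335. 266.] [663.7  90.5 102.3] [645.  74.  93.] [675. 106. 108.]
scene0 green [286 255  15   7  73] [294. 257.] [665.   -7.3 103.1] [650. -23.  94.] [675.   6. 108.]
scene0 green [  0 284  42  38 692] [ 15. 306.] [ 911.9 -618.7   21.5] [ 869. -679.   18.] [ 949. -565.   25.]
scene0 yellow [445 292  21  20 316] [455. 302.] [670.9 367.1  74.1] [647. 347.  66.] [690. 387.  78.]
scene0 dark [ 117   63  122   47 3535] [179.  91.] [  23.8 -628.3   66.9] [ -54. -806.    9.] [  90. -451.  125.]
scene0 dark [333 119  50  13 113] [356. 127.] [78.4 10.2 66.8] [ 31. -69.  59.] [89. 78. 73.]
scene0 dark [418 261  31  28 289] [437. 277.] [558.1 328.    3. ] [510. 290.  -1.] [581. 350.   7.]
scene0 dark [   0  330   89   94 2681] [ 42. 376.] [ 903.  -768. 
[... 682 characters left out ...]
ue [358 151   7  21 132] [361. 161.] [ 519.6 -301.2   95.4] [ 511. -309.   61.] [ 528. -296.  120.]
side0 yellow [204 369  25  26 508] [216. 381.] [662.4 371.9  73.8] [642. 349.  66.] [684. 392.  77.]
side0 dark [268 230  16  13  51] [274. 238.] [666.3   3.6  75.3] [647. -13.  65.] [684.  10.  85.]
side0 dark [226 240  83  73 824] [257. 296.] [674.2 155.9  29.5] [601. -23.   7.] [723. 159.  81.]
side0 dark [254 262  18  14  57] [261. 270.] [667.2 102.7  75.5] [648.  90.  64.] [684. 109.  85.]
side0 dark [ 265  350   69   62 2994] [300. 381.] [525.3 301.9   3.1] [471. 244.  -0.] [581. 354.   7.]
side0 dark [577 420  21  60 708] [587. 454.] [  4.6 346.2  54.7] [ -5. 301.  12.] [ 15. 394.  88.]
```

View pics/crop_side.png

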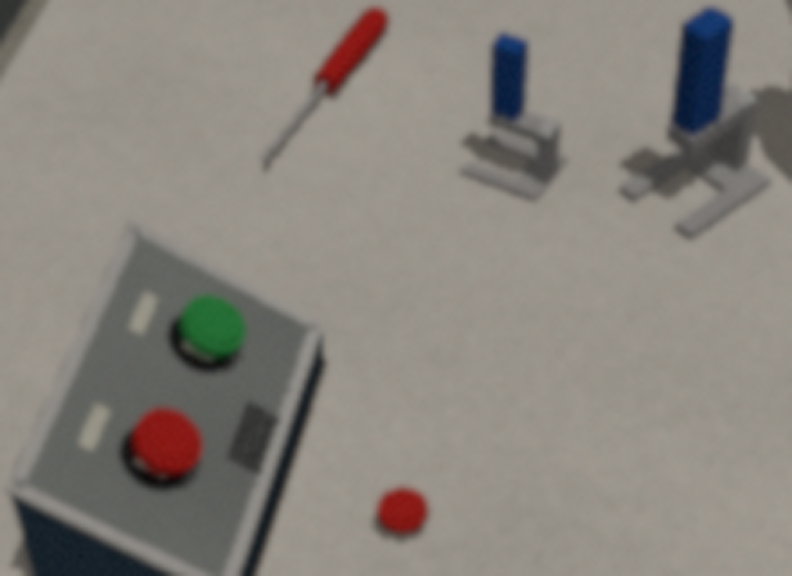

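View pics/crop_scene.png

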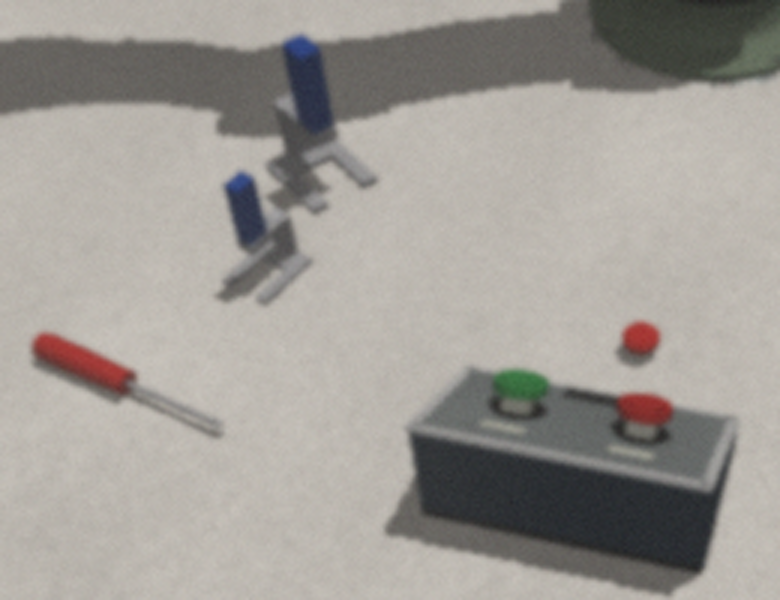

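The crops confirm it. The puller at side (361,162) is 120 mm high, against about 165 mm for the other, so it is the smaller one and the right one. The red cap on the desk has a head about 38–44 mm wide, while the loose one measures about 25 mm. Next I'll fit the panel, pad and puller axes.

```bash
python3 - <<'E'
from h import *
C={n:load(n) for n in("scene0","side0")}
for n,c in C.items():
    W=cloud(c);h=cv2.cvtColor(c["image"],cv2.COLOR_BGR2HSV)
    m=(abs(W[...,0]-660)<90)&(abs(W[...,1]-45)<140)&(W[...,2]>36)&(W[...,2]<118)&(h[...,1]<60)
    p=W[m]
    for _ in range(8):
        ce=p.mean(0);nn=np.linalg.svd(p-ce,full_matrices=False)[2][2];nn*=np.sign(nn[2])
        p2=W[m];p=p2[abs((p2-ce)@nn)<4]
    print(n,"panel",len(p),ce.round(1),nn.round(3),np.degrees(np.arccos(nn[2])),np.degrees(np.arctan2(-nn[1],-nn[0])))
    # in-plane outline
    s=-nn*[1,1,0];s/=np.linalg.norm(s)
    print(cv2.minAreaRect(((p-[660,45,0])[:,:2]).astype(np.float32)), "range z",np.percentile(p[:,2],[1,99]))
    # pad
    d=(abs(W[...,0]-525)<100)&(abs(W[...,1]-305)<100)&(h[...,2]<70)&(W[...,2]<15)
    print("pad",d.sum(),cv2.minAreaRect(W[d][:,:2].astype(np.float32)))
    # puller foot & arm
    r=(abs(W[...,0]-520)<60)&(abs(W[...,1]+302)<60)
    for lo,hi in((2.5,9),(12,40),(45,58),(60,125)):
        q=W[r&(W[...,2]>lo)&(W[...,2]<hi)];
        if len(q)>4: print("puller",lo,len(q),cv2.minAreaRect(q[:,:2].astype(np.float32)),np.mean(q,0).round(1))
# caps midpoint direction
E
```

```text
scene0 panel 603 [676.4  45.1  71.4] [-0.299 -0.005  0.954] 17.39481035125775 1.0071412918657754
((18.56975555419922, -6.22760009765625), (111.79403686523438, 236.05459594726562), 0.9874033331871033) range z [51.79182426 92.67884463]
pad 1596 ((528.7879028320312, 296.70123291015625), (120.56271362304688, 113.96216583251953), 1.2099734544754028)
puller 2.5 212 ((520.5332641601562, -300.97381591796875), (117.5743408203125, 112.0477523803711), 88.1437759399414) [ 518.2 -300.5    4.4]
puller 12 43 ((504.73870849609375, -308.9645690917969), (18.922828674316406, 51.344871520996094), 58.102134704589844) [ 493.3 -297.3   25. ]
puller 45 92 ((509.503173828125, -306.63238525390625), (23.750377655029297, 53.9379768371582), 71.09298706054688) [ 509.9 -303.4   51.1]
puller 60 211 ((523.6034545898438, -311.20294189453125), (21.9322566986084, 25.719032287597656), 76.18185424804688) [ 526.7 -308.    94.8]
side0 panel 4590 [668.7  52.3  75.5] [-0.499 -0.009  0.866] 29.961250558725116 1.003607380539923
((7.650775909423828, -4.7474212646484375), (132.06777954101562, 241.88775634765625), 1.0243276357650757) range z [ 37.17501271 111.48413879]
pad 3090 ((526.04736328125, 298.14849853515625), (117.29572296142578, 119.49927520751953), 1.0123412609100342)
puller 2.5 183 ((519.8650512695312, -298.2823181152344), (113.16255950927734, 106.05022430419922), 0.3449505865573883) [ 515.6 -301.1    4.4]
puller 12 45 ((484.3155822753906, -296.95343017578125), (21.521629333496094, 10.644675254821777), 42.77412796020508) [ 486.1 -294.8   26.3]
puller 45 100 ((506.85723876953125, -301.9280700683594), (23.125385284423828, 51.38175964355469), 79.53952026367188) [ 503.3 -300.4   51.2]
puller 60 213 ((520.59521484375, -306.9211730957031), (26.422136306762695, 25.3601131439209), 3.537928819656372) [ 520.1 -303.8   94.5]
```

```bash
cat >> h.py <<'E'
from scipy.spatial.transform import Rotation as Ro
def Rz(d): return Ro.from_euler('z',d,degrees=True).as_matrix()
def Ry(d): return Ro.from_euler('y',d,degrees=True).as_matrix()
E
python3 - <<'E'
from h import *
from workcell import *
G=71.
opts={"x+":np.array([[1,0,0],[0,-1,0],[0,0,-1.]]).T,"x-":np.array([[-1,0,0],[0,1,0],[0,0,-1.]]).T,"y+":np.array([[0,1,0],[1,0,0],[0,0,-1.]]).T,"y-":np.array([[0,-1,0],[-1,0,0],[0,0,-1.]]).T}
Rd=Rz(1)@Ry(-30); cap=np.array([668,92.5,75.])
poses={"grasp":(np.array([520,-304,0.]),Rz(-16)),"up":(np.array([520,-304,150.]),Rz(-16)),
"pre":(cap+Rd@[-70,0,5.5],Rd),"on":(cap+Rd@[3,0,5.5],Rd),"out":(cap+Rd@[0,0,60],Rd)}
for y in(-60,0,60,90,-90):
    poses[f"pad{y}"]=(np.array([527,298,15.]),Rz(y)); poses[f"padret{y}"]=(np.array([527,298,15.])-Rz(y)@[80,0,0],Rz(y))
for k,M in opts.items():
    print(k)
    for n,(P,R) in poses.items():
        q=inverse_kinematics(P+R@[0,0,G],R@M)
        print("  ",n,None if q is None else np.round(q,2))
E
```

```text
x+
   grasp [ 0.62  0.7  -0.27  1.77  0.27  0.71 -0.08]
   up [ 0.67  0.51 -0.34  1.66  0.2   1.   -0.02]
   pre [ 0.44  0.75 -1.07  2.23  1.75  0.79 -1.84]
   on [-0.12  0.51 -0.24  2.08  1.38  0.27 -1.6 ]
   out [-0.02  0.4  -0.38  2.12  1.16  0.34 -1.38]
   pad-60 [-0.22  0.74 -0.59  1.74  0.53  0.83 -2.1 ]
   padret-60 [-0.29  0.77 -0.69  1.73  0.62  0.88 -2.3 ]
   pad0 [-0.05  0.83 -0.87  1.73  0.77  0.96 -1.23]
   padret0 [-0.14  0.71 -0.78  1.92  0.69  0.81 -1.31]
   pad60 [ 0.    0.87 -0.97  1.73  0.84  1.01 -0.24]
   padret60 [ 0.07  0.75 -0.89  1.91  0.77  0.86 -0.18]
   pad90 [ 0.03  0.9  -1.02  1.73  0.88  1.05  0.26]
   padret90 [ 0.05  0.76 -0.8   1.83  0.7   0.86  0.48]
   pad-90 [-0.33  0.7  -0.42  1.75  0.38  0.77 -2.51]
   padret-90 [-0.82  0.74  0.17  1.65 -0.17  0.77 -2.15]
x-
   grasp [ 0.09  0.77  0.52  1.8  -0.55  0.72 -2.51]
   up [-0.11  0.65  0.85  1.7  -0.55  1.05 -2.5 ]
   pre [ 0.44  0.75 -1.07  2.23  1.75  0.79  1.3 ]
   on [ 0.04  0.53 -0.45  2.08  1.43  0.37  1.53]
   out [-0.84  0.47  0.67  2.16 -0.99  0.17 -2.48]
   pad-60 [ 0.05  0.93 -1.07  1.73  0
[... 1380 characters left out ...]
.43  0.5  -0.    1.67  0.    0.97 -1.42]
   pre [-0.32  0.51 -0.05  2.26  2.16  0.23  2.25]
   on None
   out [-0.92  0.51  0.79  2.16 -1.21  0.23 -0.7 ]
   pad-60 [ 0.14  1.06 -1.28  1.72  1.08  1.24  2.24]
   padret-60 [-0.    1.06 -1.28  1.71  1.08  1.25  2.11]
   pad0 [-0.33  0.7  -0.42  1.75  0.38  0.77 -2.51]
   padret0 [-0.82  0.6   0.17  1.95 -0.17  0.6  -2.11]
   pad60 [-0.14  0.77 -0.71  1.74  0.63  0.88 -1.66]
   padret60 [-0.05  0.68 -0.7   1.92  0.62  0.77 -1.63]
   pad90 [-0.05  0.83 -0.87  1.73  0.77  0.96 -1.23]
   padret90 [ 0.03  0.74 -0.76  1.83  0.67  0.84 -1.07]
   pad-90 [ 0.14  1.06 -1.28  1.72  1.08  1.24  1.71]
   padret-90 [-0.01  1.1  -1.28  1.6   1.09  1.3   1.66]
```

```bash
python3 - <<'E'
from h import *
from workcell import *
M=np.array([[1,0,0],[0,-1,0],[0,0,-1.]]).T
def shot(n):
    c=camera("wrist");cv2.imwrite(f"pics/{n}.png",c["image"]);np.savez(f"pics/{n}.npz",**c)
movep([650,65,290],M);wait(.3);shot("w_desk")
print(read_state()["time"],np.round(read_state()["qpos"],2))
movep([530,-300,250],Rz(-16)@M);wait(.3);shot("w_pul")
print(read_state()["time"],np.round(read_state()["qpos"],2))
E
```

```text
3.35 [ 0.25  0.6  -0.72  1.42  0.4   1.27 -0.5 ]
5.1417 [ 0.86  0.55 -0.66  1.6   0.36  1.12 -0.16]
```

View pics/w_desk.png

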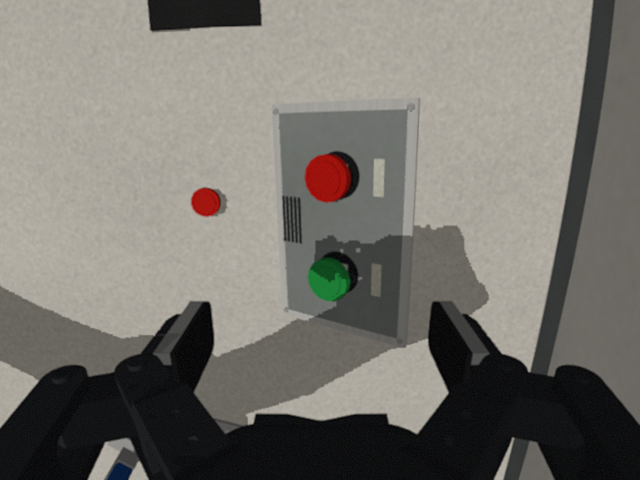

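View pics/w_pul.png

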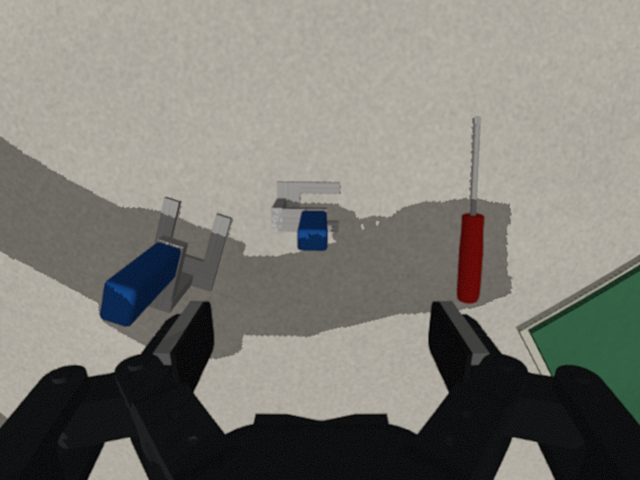

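The desk view shows the red cap at (328,177) and the green cap at (330,278), with the panel corners sharp. The puller view shows the small puller's handle top at (312,235) and its visible foot prong spanning (277–340, 188). The puller is nearly aligned with the gripper.

```bash
python3 - <<'E'
from h import *
c=load("w_desk");W=cloud(c);m=masks(c["image"])
h=cv2.cvtColor(c["image"],cv2.COLOR_BGR2HSV)
g=(abs(W[...,0]-660)<80)&(abs(W[...,1]-45)<135)&(W[...,2]>36)&(W[...,2]<116)&(h[...,1]<60)
p0=W[g];p=p0
for _ in range(10):
    ce=p.mean(0);nn=np.linalg.svd(p-ce,full_matrices=False)[2][2];nn*=np.sign(nn[2]);p=p0[abs((p0-ce)@nn)<3]
print("panel",len(p),nn.round(3),cv2.minAreaRect(p[:,:2].astype(np.float32)),np.percentile(p[:,2],[0.5,99.5]), "z at x=667:",ce[2]-nn[0]/nn[2]*(667-ce[0]),ce.round(1))
for k in("red","green"):
    N,L,st,cc=cv2.connectedComponentsWithStats(m[k].astype(np.uint8))
    for i in range(1,N):
        if st[i,4]<300: continue
        q=W[L==i];q=q[~np.isnan(q[:,0])]
        hgt=(q-ce)@nn
        t=q[hgt>24.5]
        if len(t)>20 and len(t)<9000 and abs(t[:,0].mean()-660)<60:
            ex=np.array([nn[2],0,-nn[0]]);
            a,b=t@ex,t[:,1]
            print(k,"top",t.mean(0).round(1),"h",np.percentile(hgt,[50,98]),"span y",np.percentile(b,[1,99]).round(1),"x",np.percentile(a,[1,99]).round(1),"origin",(((np.percentile(t,1,0)+np.percentile(t,99,0))/2)-27*nn).round(1), (t.mean(0)-27*nn).round(1))
    # small
c=load("w_pul");W=cloud(c);h=cv2.cvtColor(c["image"],cv2.COLOR_BGR2HSV)
R=Rz(-16)
def loc(q): return (q-[520,-304,0])@R
r=(abs(W[...,0]-520)<60)&(abs(W[...,1]+304)<60)
top=W[r&(W[...,2]>114)];print("top",len(top),cv2.minAreaRect(loc(top)[:,:2].astype(np.float32)),top.mean(0).round(1))
v,u=np.mgrid[0:480,0:640]
f=r&(W[...,2]>2.5)&(W[...,2]<8)&(v<200)&(v>178)&(u>270)&(u<345)
q=loc(W[f]);print("prong",f.sum(),cv2.minAreaRect(q[:,:2].astype(np.float32)),np.percentile(q,[1,99],axis=0).round(1).tolist())
for lo,hi in((0,-1),):
    pass
a=r&(W[...,2]>44)&(W[...,2]<56);q=loc(W[a]);print("arm",len(q),np.percentile(q,[2,98],axis=0).round(1).tolist())
img=c["image"][160:270,250:370];cv2.imwrite("pics/c.png",cv2.resize(img,None,fx=5,fy=5,interpolation=cv2.INTER_CUBIC))
# edge line of prong (top outer edge)
ed=[]
for uu in range(282,338):
    col=(h[175:200,uu,2].astype(int)); 
    zz=W[175:200,uu,2]; k=np.where(zz>2.8)[0]
    if len(k): ed.append((uu,175+k[0]))
ed=np.array(ed);print("edge slope deg px",np.degrees(np.polyfit(ed[:,0],ed[:,1],1)[0] ) if len(ed) else None)
E
```

```text
panel 27916 [-0.497 -0.008  0.867] ((666.8560791015625, 40.53314971923828), (132.17922973632812, 237.02320861816406), 1.0124220848083496) [ 37.99747136 112.84945458] z at x=667: 76.46711587715626 [674.5  53.4  80.8]
red top [653.3  91.3  99.4] h [26.15527839 28.1177923 ] span y [ 71.  110.6] x [595.5 634.9] origin [666.3  91.   74.7] [666.7  91.6  76. ]
green top [655.   -7.9  99.5] h [26.21549263 28.1082208 ] span y [-28.2  11.7] x [597.  636.8] origin [668.3  -8.   74.8] [668.4  -7.6  76. ]
top 48774 ((-1.59405517578125, 7.044294357299805), (129.69956970214844, 42.66630554199219), 0.5139542818069458) [ 517.7 -285.2  320.9]
prong 887 ((-5.986835479736328, 12.642428398132324), (19.321035385131836, 66.36002349853516), 88.91824340820312) [[-38.3, 3.5, 3.2], [27.0, 22.4, 7.0]]
arm 687 [[-38.8, -13.6, 45.1], [10.1, 5.3, 53.7]]
edge slope deg px 0.9242518089601509
```

View pics/c.png

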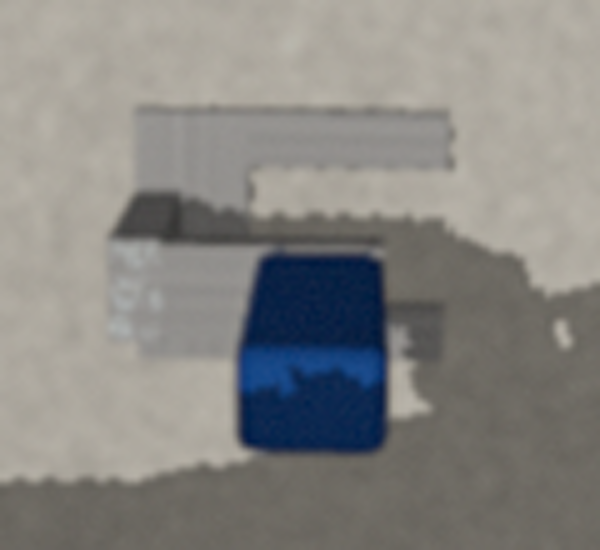

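```bash
cat >> h.py <<'E'
M=np.array([[1,0,0],[0,-1,0],[0,0,-1.]]).T
G=72.
PP=np.array([519.6,-308.0,0]);PR=Rz(-17)
CAP=np.array([666.4,91.2,75.]);RD=Rz(1)@Ry(-30)
def tcp(P,R,off=(0,0,0)): return np.asarray(P,float)+R@(np.array([0,0,G])+np.asarray(off,float))
E
python3 - <<'E'
from h import *
from workcell import *
def shot(n,name):
    c=camera(name);cv2.imwrite(f"pics/{n}.png",c["image"]);np.savez(f"pics/{n}.npz",**c)
movep(tcp(PP,PR,[0,0,100]),PR@M)
print(movel(tcp(PP,PR),max_speed=120,guard=15))
clamp();s=read_state();print(s["time"],s["finger_gap"],s["eef_pos"],s["ft_force"])
movel(tcp(PP,PR,[0,0,120]))
s=read_state();print(s["time"],s["finger_gap"],s["ft_force"])
shot("w_g","wrist");shot("s_g","side")
W=cloud(load("w_g"))
T=s["tool_rot"];o=s["eef_pos"]-T[:,2]*-G*-1  # placeholder
R=T@M.T
org=s["eef_pos"]-R@[0,0,G]
q=(W-org)@R
np.save("pics/q.npy",q)
for lo,hi in((2,8),(46,56)):
    k=(abs(q[...,0])<60)&(abs(q[...,1])<45)&(q[...,2]>lo)&(q[...,2]<hi);print(lo,k.sum(),np.percentile(q[k],[1,99],axis=0).round(1).tolist() if k.sum()>5 else "")
E
```

```text
False
7.125 23.25504047671624 [ 519.66549117 -308.04506422   72.07199821] [ 0.09778088 -0.01338814  0.68696367]
8.075 23.40871496423452 [ 0.08453903  0.3061033  -2.42510529]
2 3555 [[-39.6, -20.3, 2.9], [25.2, 26.0, 7.0]]
46 2223 [[-39.9, -10.6, 46.3], [10.6, 8.9, 55.4]]
```

View pics/w_g.png

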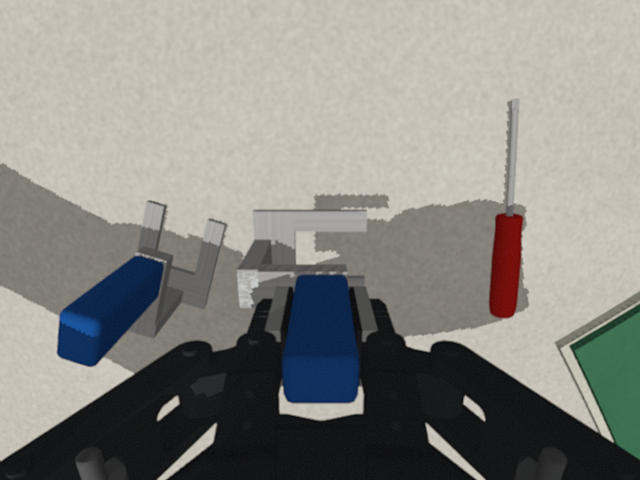

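View pics/s_g.png

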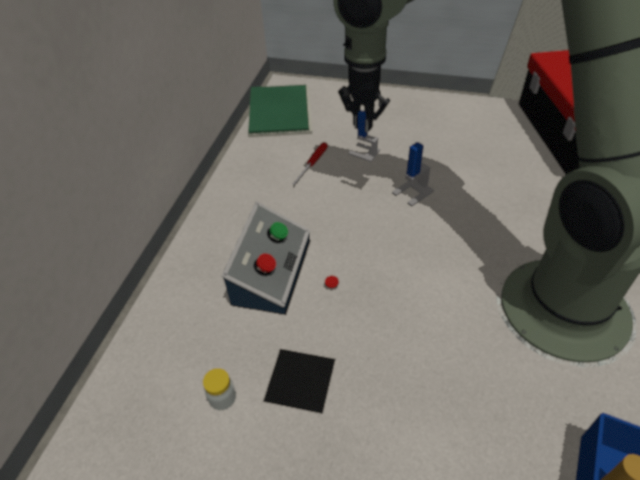

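The puller is held squarely: gap 23.4 mm, foot prong at (255–365, 220) in the wrist view, and a lateral offset in the hand of about -0.8 mm. I'll now move to the position in front of the red cap.

```bash
python3 - <<'E'
from h import *
from workcell import *
def shot(n,name):
    c=camera(name);cv2.imwrite(f"pics/{n}.png",c["image"]);np.savez(f"pics/{n}.npz",**c)
a=tcp(CAP,RD,[-78,.8,65]);b=tcp(CAP,RD,[-78,.8,5.5])
movep(a,RD@M);print(read_state()["time"],np.round(read_state()["qpos"],2))
try: print(movel(b,max_speed=120,guard=12))
except PlanningError as e: print("PE",e)
s=read_state();print(s["time"],np.round(s["qpos"],2),s["eef_pos"]-b,s["ft_force"],s["finger_gap"])
for n in("wrist","scene","side"): shot("p_"+n,n)
s=read_state();R=s["tool_rot"]@M.T
for n in("wrist","side","scene"):
  W=cloud(load("p_"+n));q=(W-CAP)@RD   # panel frame
  for nm,lo,hi,x0,x1 in(("panel",-6,4,-74,74),("foot",7,14,-125,-45),("arm",50,62,-125,-50),("head",23,32,-30,30)):
    k=(q[...,0]>x0)&(q[...,0]<x1)&(abs(q[...,1])<40)&(q[...,2]>lo)&(q[...,2]<hi)
    print(n,nm,k.sum(),np.percentile(q[k],[2,50,98],axis=0).round(1).tolist() if k.sum()>5 else "")
E
for n in side scene; do :; done
python3 - <<'E'
import cv2,numpy as np
a=cv2.imread("pics/p_side.png")[200:330,200:380];b=cv2.imread("pics/p_scene.png")[170:320,230:400]
a=cv2.resize(a,(400,289),interpolation=3);b=cv2.resize(b,(400,353),interpolation=3)
w=cv2.resize(cv2.imread("pics/p_wrist.png"),(400,300))
out=np.zeros((600,800,3),np.uint8);out[:289,:400]=a;out[:353,400:]=b;out[300:600,:400]=w
cv2.imwrite("pics/pm.png",out)
E
```

```text
10.025 [-0.42  0.36  0.04  2.33  1.8   0.17 -2.13]
False
10.675 [-0.22  0.51 -0.18  2.28  2.08  0.29 -2.37] [-0.09622942 -0.51118424  0.21133854] [ 0.28480903 -0.22386426 -0.12518372] 23.302428563608938
wrist panel 20609 [[-69.8, -38.1, -0.3], [-2.7, 9.1, 1.1], [71.5, 38.9, 2.4]]
wrist foot 3588 [[-116.8, -18.6, 8.4], [-94.5, 17.6, 11.2], [-53.3, 26.2, 12.6]]
wrist arm 2375 [[-117.4, -9.2, 50.5], [-103.8, 5.7, 58.0], [-68.2, 9.1, 60.1]]
wrist head 4351 [[-20.9, -19.2, 24.6], [-2.1, 1.5, 27.4], [18.1, 20.2, 29.1]]
side panel 1521 [[-70.4, -38.1, -3.9], [16.2, 7.2, -0.3], [71.6, 38.3, 3.1]]
side foot 308 [[-115.6, -26.3, 7.3], [-90.8, 11.9, 10.3], [-53.0, 26.9, 13.7]]
side arm 145 [[-117.0, -9.4, 50.6], [-98.8, 5.6, 56.5], [-65.5, 10.0, 61.3]]
side head 226 [[-19.4, -18.5, 23.3], [-0.0, 2.0, 25.9], [18.5, 19.1, 29.8]]
scene panel 663 [[-63.4, -38.7, -2.8], [25.0, 7.7, -0.1], [72.8, 38.5, 1.7]]
scene foot 150 [[-114.3, -29.5, 7.2], [-93.0, -0.1, 9.9], [-50.6, 23.4, 12.6]]
scene arm 45 [[-110.7, -10.7, 50.3], [-66.4, 0.8, 55.7], [-62.1, 6.4, 61.4]]
scene head 114 [[-14.7, -21.1, 23.2], [6.6, -1.6, 26.1], [23.3, 16.9, 28.1]]
```

View pics/pm.png

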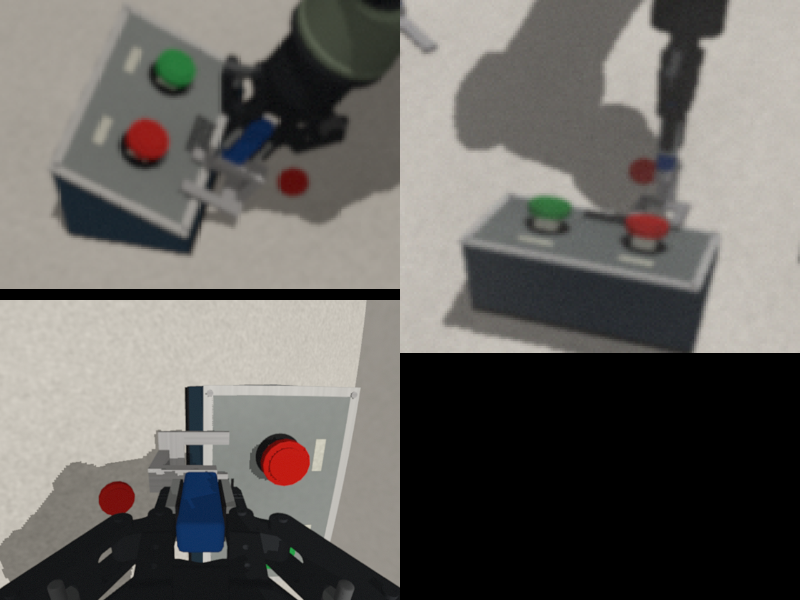

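The foot sits about 5 mm above the panel, in line with the red cap's head. The lateral offset is 1 mm or less. I'll slide in with a force guard.

```bash
python3 - <<'E'
from h import *
from workcell import *
def shot(n,name):
    c=camera(name);cv2.imwrite(f"pics/{n}.png",c["image"]);np.savez(f"pics/{n}.npz",**c)
b=tcp(CAP,RD,[1.5,1.6,5.5])
try: print(movel(b,max_speed=60,guard=8))
except PlanningError as e: print("PE",e)
s=read_state();print(s["time"],np.round(s["qpos"],2),RD.T@(s["eef_pos"]-b),s["ft_force"],s["finger_gap"])
for n in("wrist","scene","side"): shot("o_"+n,n)
a=cv2.imread("pics/o_side.png")[200:330,200:380];b=cv2.imread("pics/o_scene.png")[170:320,230:400]
a=cv2.resize(a,(400,289),interpolation=3);b=cv2.resize(b,(400,353),interpolation=3)
w=cv2.resize(cv2.imread("pics/o_wrist.png"),(400,300))
out=np.zeros((600,800,3),np.uint8);out[:289,:400]=a;out[:353,400:]=b;out[300:600,:400]=w
cv2.imwrite("pics/om.png",out)
E
```

```text
False
12.3 [-0.28  0.49 -0.04  2.1   1.33  0.17 -1.58] [-0.0303684   0.06466184  0.03323896] [-0.01993803  0.77160127 -1.62242909] 23.23867274032978
```

View pics/om.png

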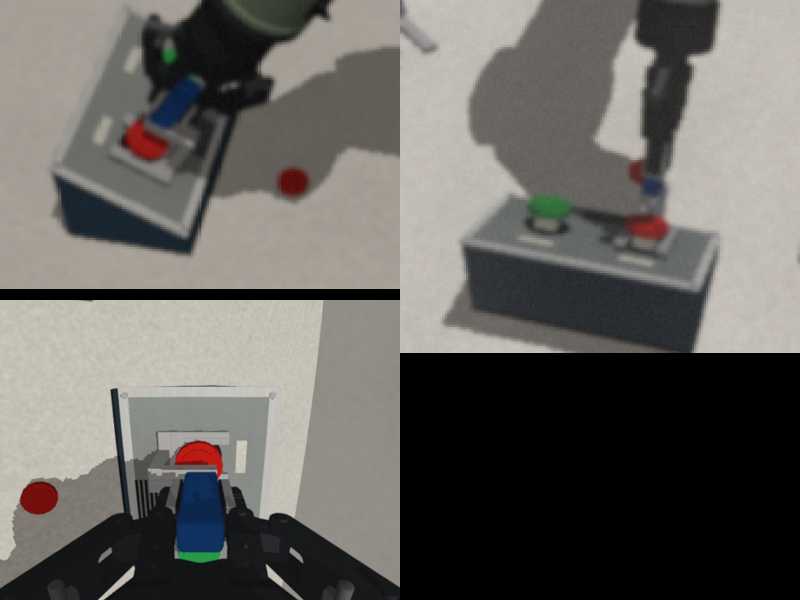

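The foot is under the red head, with the prongs either side of the neck and no contact force. I'll pull along the panel normal.

```bash
python3 - <<'E'
from h import *
from workcell import *
def shot(n,name):
    c=camera(name);cv2.imwrite(f"pics/{n}.png",c["image"]);np.savez(f"pics/{n}.npz",**c)
for z,v in((10.5,20),(32,20),(70,60)):
    try: print(z,movel(tcp(CAP,RD,[1.5,1.6,z]),max_speed=v))
    except PlanningError as e: print("PE",e);break
    s=read_state();print(s["time"],np.round(s["qpos"],2),RD.T@s["ft_force"],s["finger_gap"])
for n in("wrist","scene","side"): shot("u_"+n,n)
a=cv2.imread("pics/u_side.png")[180:310,200:380];b=cv2.imread("pics/u_scene.png")[150:300,230:400]
a=cv2.resize(a,(400,289),interpolation=3);b=cv2.resize(b,(400,353),interpolation=3)
w=cv2.resize(cv2.imread("pics/u_wrist.png"),(400,300))
out=np.zeros((600,800,3),np.uint8);out[:289,:400]=a;out[:353,400:]=b;out[300:600,:400]=w
cv2.imwrite("pics/um.png",out)
E
```

```text
10.5 False
12.85 [-0.27  0.48 -0.06  2.1   1.29  0.18 -1.54] [-1.2171988   0.74693857 -1.98796072] 23.241817265579414
32 False
14.075 [-0.23  0.44 -0.12  2.11  1.18  0.22 -1.42] [-1.36105716  0.56097933 -1.66647954] 23.437462401858458
70 False
14.8583 [-0.15  0.36 -0.23  2.13  1.01  0.29 -1.25] [-1.74542538  0.58927658 -1.33240174] 23.10868069739702
```

View pics/um.png

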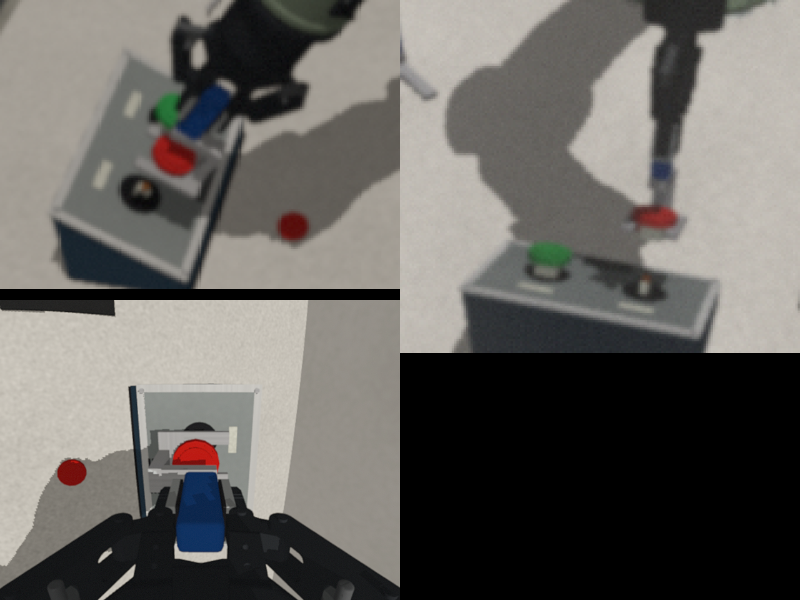

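The cap is off. It rides in the slot at side-crop (175,155), and the bulb is bare at (140,192). I'll carry it to the pad, keeping some backward tilt until it is there.

```bash
python3 - <<'E'
from h import *
from workcell import *
def shot(n,name):
    c=camera(name);cv2.imwrite(f"pics/{n}.png",c["image"]);np.savez(f"pics/{n}.npz",**c)
P=np.array([531,298,0.])
R1=Ry(-15)
try:
    print(movel(tcp(P+[0,0,120],R1),frame=R1@M,max_speed=130))
    print(movel(tcp(P+[0,0,60],np.eye(3)),frame=M,max_speed=50))
except PlanningError as e: print("PE",e)
s=read_state();print(s["time"],np.round(s["qpos"],2),s["eef_pos"],s["ft_force"],s["finger_gap"])
for n in("wrist","scene","side"): shot("d_"+n,n)
s=read_state();R=s["tool_rot"]@M.T;o=s["eef_pos"]-R@[0,0,G];print(o,R.round(3).tolist())
for n in("wrist","side","scene"):
  W=cloud(load("d_"+n));q=(W-o)@R
  h=masks(load("d_"+n)["image"])
  k=h["red"]&(abs(q[...,0])<60)&(abs(q[...,1])<60)&(q[...,2]>0)&(q[...,2]<40)
  print(n,"cap",k.sum(),np.percentile(q[k],[2,50,98],axis=0).round(1).tolist() if k.sum()>5 else "")
  k=(abs(q[...,0])<60)&(abs(q[...,1])<40)&(q[...,2]>-3)&(q[...,2]<9)
  for a,b in((-40,-25),(5,26)):
    kk=k&(q[...,0]>a)&(q[...,0]<b); print(n,"foot",kk.sum(),np.median(q[kk],0).round(1))
  hs=cv2.cvtColor(load("d_"+n)["image"],cv2.COLOR_BGR2HSV)
  d=(abs(W[...,0]-525)<100)&(abs(W[...,1]-300)<100)&(hs[...,2]<70)&(W[...,2]<15)
  print("pad",cv2.minAreaRect(W[d][:,:2].astype(np.float32)))
a=cv2.imread("pics/d_side.png")[280:430,220:400];b=cv2.imread("pics/d_scene.png")[190:340,340:510]
a=cv2.resize(a,(400,333),interpolation=3);b=cv2.resize(b,(400,353),interpolation=3)
w=cv2.resize(cv2.imread("pics/d_wrist.png"),(340,255))
out=np.zeros((600,800,3),np.uint8);out[:333,:400]=a;out[:353,400:]=b;out[340:595,:340]=w
cv2.imwrite("pics/dm.png",out)
E
```

```text
False
False
18.2333 [-0.23  0.67 -0.56  1.71  0.44  0.89 -0.98] [530.84211345 298.2086426  132.37435464] [-0.04061888  0.05178265 -2.50947247] 23.37702563656415
[530.96394712 298.15125021  60.34523129] [[1.0, -0.0, -0.001], [0.0, 1.0, -0.0], [0.001, 0.0, 1.0]]
wrist cap 2458 [[-24.2, -2.0, 12.1], [-4.4, 7.7, 16.1], [14.9, 19.4, 17.9]]
wrist foot 969 [-31.3  16.1   5.2]
wrist foot 982 [17.4 19.2  5.4]
pad ((525.5184326171875, 298.74176025390625), (119.10201263427734, 119.39080047607422), 0.8715701699256897)
side cap 227 [[-23.2, -4.6, 10.2], [-4.8, 6.2, 14.9], [15.0, 18.1, 18.3]]
side foot 108 [-33.8  13.4   3.9]
side foot 82 [16.9 19.1  4.1]
pad ((527.3733520507812, 293.499755859375), (119.06074523925781, 128.20758056640625), 0.9165163040161133)
scene cap 66 [[-13.3, -11.4, 10.4], [3.8, 5.6, 15.0], [16.5, 13.8, 19.0]]
scene foot 52 [-32.1   8.1   4.4]
scene foot 85 [15.6  9.7  4.7]
pad ((530.143310546875, 295.32342529296875), (117.08950805664062, 117.7368392944336), 2.438380718231201)
```

View pics/dm.png

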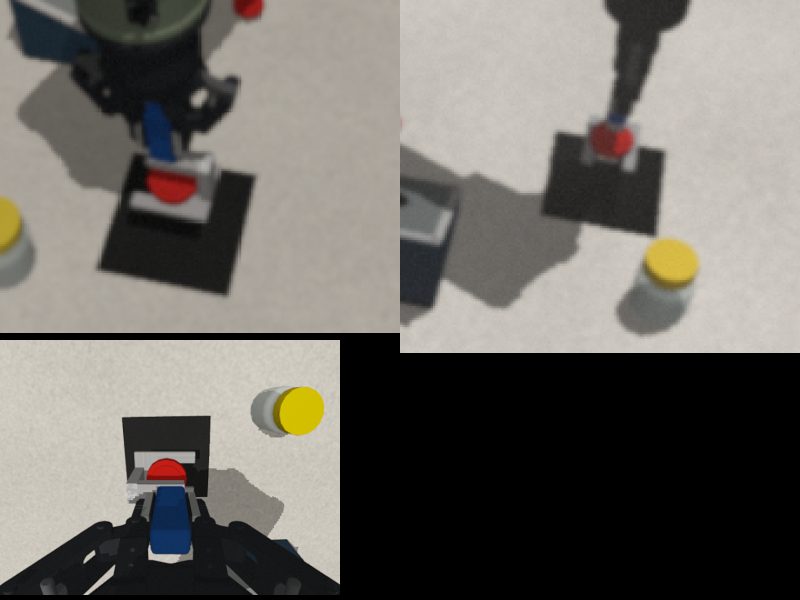

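The puller is level, with the cap seated in the slot over the centre of the pad. I'll lower it, free the foot and withdraw.

```bash
python3 - <<'E'
from h import *
from workcell import *
def shot(n,name):
    c=camera(name);cv2.imwrite(f"pics/{n}.png",c["image"]);np.savez(f"pics/{n}.npz",**c)
I=np.eye(3)
P=np.array([531,298,0.])
print(movel(tcp(P+[0,0,20],I),max_speed=60,guard=15))
print(movel(tcp(P+[0,0,9.3],I),max_speed=15,guard=10)); wait(.2)
# centre the slot about the neck sideways (cap sits ~1.5mm to -y), then withdraw
print(movel(tcp(P+[-2,-1.5,9.3],I),max_speed=20,guard=10))
print(movel(tcp(P+[-75,-1.5,9.3],I),max_speed=45,guard=10))
s=read_state();print(s["time"],np.round(s["qpos"],2),s["eef_pos"],s["ft_force"],s["finger_gap"])
for n in("wrist","scene","side"): shot("e_"+n,n)
for n in("wrist","side","scene"):
  c=load("e_"+n);W=cloud(c)
  k=masks(c["image"])["red"]&(abs(W[...,0]-525)<60)&(abs(W[...,1]-298)<60)
  print(n,"cap",k.sum(),np.percentile(W[k],[2,50,98],axis=0).round(1).tolist() if k.sum()>5 else "")
a=cv2.imread("pics/e_side.png")[280:430,220:400];b=cv2.imread("pics/e_scene.png")[190:340,340:510]
a=cv2.resize(a,(400,333),interpolation=3);b=cv2.resize(b,(400,353),interpolation=3)
w=cv2.resize(cv2.imread("pics/e_wrist.png"),(340,255))
out=np.zeros((600,800,3),np.uint8);out[:333,:400]=a;out[:353,400:]=b;out[340:595,:340]=w
cv2.imwrite("pics/em.png",out)
E
```

```text
False
False
False
False
22.3167 [-0.3   0.66 -0.53  1.91  0.49  0.71 -1.13] [456.19211545 296.45740146  81.28232875] [ 0.17822134  0.42487602 -1.81711595] 23.499328406027203
wrist cap 4740 [[505.6, 276.6, 20.9], [524.6, 298.4, 30.9], [546.0, 317.1, 32.8]]
side cap 415 [[506.3, 274.5, 2.0], [526.3, 297.5, 29.2], [554.1, 315.7, 33.1]]
scene cap 155 [[499.5, 279.2, 1.6], [532.8, 298.1, 29.5], [549.7, 314.8, 33.8]]
```

View pics/em.png

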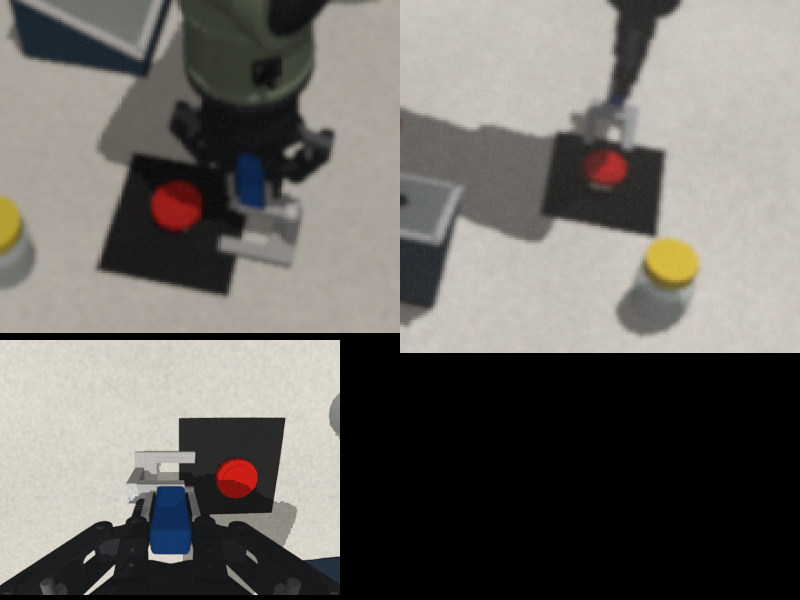

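The cap stands upright on the pad: its top is at z≈31.5 mm (4 + 27.5) and its centre is near the pad centre. Next I'll stand the puller on the bench behind the pad.

```bash
python3 - <<'E'
from h import *
from workcell import *
def shot(n,name):
    c=camera(name);cv2.imwrite(f"pics/{n}.png",c["image"]);np.savez(f"pics/{n}.npz",**c)
I=np.eye(3);Q=np.array([390,290,0.])
print(movel(tcp(Q+[0,0,12],I),max_speed=90,guard=15)); wait(.2)
print(movel(tcp(Q+[0,0,-2],I),max_speed=12,guard=6))
s=read_state();print(s["time"],s["eef_pos"],s["ft_force"])
movel(s["eef_pos"]+[0,0,0.3],max_speed=10)
open_gripper(); wait(.3)
print(movel(tcp(Q+[0,0,120],I),max_speed=100,guard=10))
movel(tcp(Q+[-0,0,190],I)) 
wait(.5)
s=read_state();print(s["time"],s["eef_pos"],s["ft_force"],s["finger_gap"])
for n in("wrist","scene","side"): shot("f_"+n,n)
for n in("wrist","side","scene"):
  c=load("f_"+n);W=cloud(c);m=masks(c["image"])
  k=m["red"]&(abs(W[...,0]-525)<60)&(abs(W[...,1]-298)<60)
  print(n,"cap",k.sum(),np.percentile(W[k],[2,50,98],axis=0).round(1).tolist() if k.sum()>5 else "")
  k=m["blue"]&(abs(W[...,0]-390)<60)&(abs(W[...,1]-290)<60)&(W[...,2]<150)
  print(n,"handle",k.sum(),np.percentile(W[k],[2,50,98],axis=0).round(1).tolist() if k.sum()>5 else "")
a=cv2.imread("pics/f_side.png");b=cv2.imread("pics/f_scene.png")
out=np.zeros((600,800,3),np.uint8);out[:300,:400]=cv2.resize(a,(400,300));out[:300,400:]=cv2.resize(b,(400,300))
out[300:,:400]=cv2.resize(a[280:430,240:440],(400,300),interpolation=3);out[300:,400:]=cv2.resize(b[170:320,350:550],(400,300),interpolation=3)
cv2.imwrite("pics/fm.png",out)
E
```

```text
False
True
24.475 [390.08775138 290.03339328  71.93229849] [ 0.75417401 -0.68159944  8.22532714]
False
28.1167 [389.96127673 290.00210256 261.87905016] [0.92246877 0.58215188 0.52048159] 85.55927955484891
wrist cap 1513 [[505.1, 275.6, 4.4], [524.6, 297.0, 30.9], [547.4, 316.1, 33.0]]
wrist handle 922 [[379.5, 281.7, 66.3], [390.2, 294.7, 119.3], [400.4, 298.1, 121.4]]
side cap 438 [[506.3, 260.8, 2.1], [526.3, 296.6, 29.3], [553.8, 315.8, 33.4]]
side handle 243 [[381.1, 283.7, 61.5], [390.3, 295.9, 104.2], [399.5, 298.0, 120.7]]
scene cap 199 [[497.2, 275.4, 3.6], [529.5, 294.6, 29.3], [549.1, 314.5, 34.1]]
scene handle 8 [[389.5, 283.9, 117.2], [393.6, 285.9, 119.2], [401.8, 289.5, 121.5]]
```

View pics/fm.png

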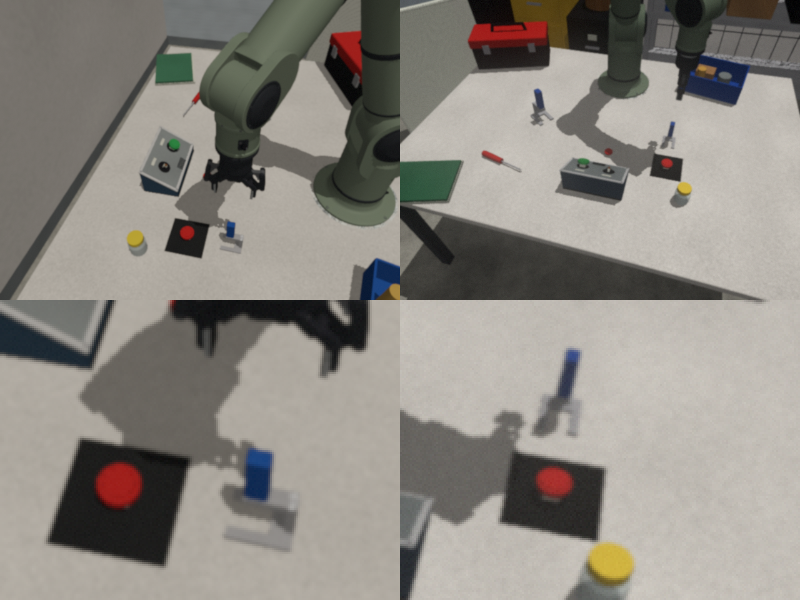

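View pics/f_wrist.png

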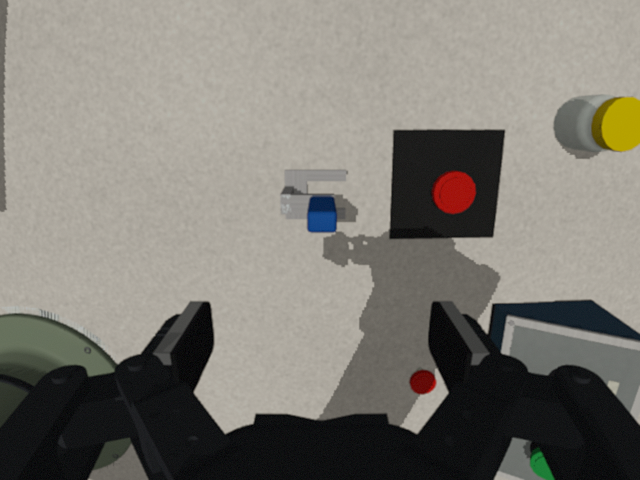

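The final views show the cap standing on the pad at wrist (455,192). The puller is upright and clear of the pad at (320,205), about 50 mm from its edge. The green cap, jar and screwdriver have not moved, and the gripper is free above everything.

```bash
python3 -c "
from workcell import *
print(finish_job())"
```

```text
the job is handed in; nothing more can be done
None
```

The job is done and handed in at about 28 s on the robot's clock. I hooked the smaller blue-handled puller under the larger red cap and pulled the cap off along the panel normal. I then stood it neck down on the pad and stood the puller on the bench. The robot held only the puller's handle and never touched the cap.

- **Cap:** it stands near the pad centre, at about (526, 297), with its top at about 32 mm. That matches the 4 mm pad plus the 27.5 mm cap.
- **Puller:** it stands upright at about (390, 290) with its top at about 120 mm, roughly 50 mm clear of the pad.
- **Bystanders:** the green cap, jar and screwdriver look untouched in the final pictures; I did not re-measure their positions.
- **Forces:** no force guard tripped except the intended one when the puller touched down on the bench, at about 8 N. I did not record the force during the pull itself, so its peak is not measured.
- **Disagreement:** the cameras differed by a few millimetres on some positions, which is more than the 2 mm calibration. I used the wrist camera for the cap and puller alignment and mainly the side view for the pad. No check failed.

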